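Check the depth through an instrument case's guide tube

ROBOT

A 6-joint arm with a two-finger parallel gripper is mounted at the origin on the work surface. World frame = base frame: x ahead of the robot, y to its left, z up, the work surface at z = 0. Lengths are in m, angles in rad, forces in N, time in s.
With the tool pointing down it reaches from about 0.3 to 0.75 m from the base axis. Payload 8.5 kg.
Tool frame: the origin (TCP) lies at the very end of the fingers, on their centre line; the grasp point (between the pads) lies 19 mm behind it; z points along the fingers, y is the line along which they close (so a half turn about z gives the same grasp; the last joint's range is limited). The gripper opens to 85 mm and grips with 20 to 120 N. Pads are 22 mm wide; open, the fingers measure 114 mm over their backs; the gripper's body (76 mm by 85 mm) begins 54 mm behind the grasp point. The pads swing forward as they close: fully open they stand 13 mm farther back than shut.
Start: joints at [1.126, 0.381, 1.297, -0, 1.464, -0.215], TCP at [0.125, 0.536, 0.231] pointing down, gripper open.
Joint ranges: [-3.11, 3.11], [-0.89, 2.33], [0.22, 2.48], [-1.42, 4.56], [0.17, 2.85], [-2.88, 2.88]. Speed limits (rad/s): [2.39, 2.39, 3.14, 3.14, 3.14, 3.14].

INTERFACE

Orientations are given as a unit quaternion [x, y, z, w].
In Python, from station import bot gives the robot as it stands.
- The arm moves only by the shell command python3 -m handwheel 'ROWS'. ROWS is JSON, one flat list of numbers, 5 for each row, row after row: the opening, from 0 (shut) to 1 (fully open), then the shift along the tool's x, y, z in cm, then the turn about the tool's z in degrees. In form: [claw, tx, ty, tz, yaw, claw, tx, ty, tz, yaw, ...]. A call has 1 to 20 rows; each row shifts and turns the commanded pose from where the row before left it, along the tool's axes as they then stand; what a row does not reach is not made up. A row lasts 1/8 s, in which the tool goes at most 62.5 mm and 10.7 degrees, less where a joint would pass 70% of its speed; a pose out of reach is approached as far as the arm can. A call with a gripper value outside its range is refused whole. The fingers move at their own pace and stop on an object; the grip force is fixed at half the most. Time passes only in rows, so rows that do not move let the fingers close. It gives the time, the measured TCP pose, the force, the opening and the grip force at its end, in the units of the state.
- bot.get_state(): the state, without advancing time (a new reading comes with each control period).
- bot.capture(name): name is "scene" or "side" or "wrist"; returns the picture (480x640x3 uint8, red, green, blue); there is no depth.
- bot.calibration(name): a dict with "fovy" (degrees; the focal length in pixels is half the picture's height over the tangent of half this angle, whatever the lens; pixels are square), "cx", "cy" (the principal point, pixels), "world_to_cam" (4x4, takes a point from world to camera coordinates). Camera axes: x right, y down, z forward; pixel columns grow to the right and rows downward; lengths in m; the calibration is good to about 2 mm. A picture is of the moment at which its call begins: read the wrist's pose just before it. calibration takes no time and is no camera call; for the wrist camera it gives the pose at the moment of the call.
- bot.hand_in(): hands the job in; it is judged then, once.
The state is a dict: "time": time; "q": joint angles; "joint_vel": joint speeds; "joint_torque": joint torques, N m; "ee_pos": TCP position; "tool_rot": TCP orientation; "ft_force": force on the tool from outside, world axes, zero at the start; "torque": the same for the moment, N m; "width": finger opening in m; "grip_force": force on a finger pad.
Only numpy, scipy, OpenCV 4.12 (cv2) and the standard library are available. Lean on these libraries where they do the work, as an engineer would, in place of code of your own. Each camera call takes 0.05 s, during which the arm holds its last target. There are 200 camera calls.

TASK

Take the flat round cover off the guide tube on the grey instrument case and lay it flat on the cork mat. Then take the gauge rod from its wooden stand, insert it in the guide tube until its collar stops on the rim, draw it right out again, and present it for reading: rod level, tip over the square white card and about 15 cm above it. Finish while holding the gauge still like that in the gripper (do not put it down), and leave the spool, the screwdriver and the white box where they are.

Things in the scene. Friction and masses are not known exactly. Their poses are not given: they have to be found in the camera images.
- case: grey metal instrument case standing on the table, fixed, 160 (x) x 200 (y) x 70 mm high; origin at the centre of its underside, z up. An aluminium guide tube stands upright in it.
- tube_mouth (a point): centre of the guide tube's mouth in its rim plane, 100 mm above the table, 30 mm above the case's lid. Vertical tube, 23 mm outside, 15 mm inside, its top 7 mm flaring to 31 outside, 23 inside; open 100 mm deep, so the gauge's tip meets no bottom. A dark flange 4 mm high, 56 mm across, rings it on the lid.
- cover: plain aluminium disc, 46 mm diameter, 6 mm thick, 30 g, lying loose and flat across the guide tube's rim at the start; origin at the centre of its underside, z along its axis.
- mat: square cork mat 130 x 130 x 4 mm, fixed flat on the table; origin at the centre of its underside (its top is 4 mm higher).
- stand: wooden block 60 x 60 x 95 mm high, fixed, with a blind vertical bore (14 mm wide, 85 mm deep) in its top, in which the gauge stands at the start, collar on the block's top, tip 15 mm and head centre 163 mm above the table; origin at the centre of its underside
- gauge: loose steel gauge, about 140 g, 170 mm long, upright in the stand: round rod 10 mm, collar 30 mm across, dark disc head. Origin at the rod's free tip (z 0), z up the rod: collar 80 to 88 mm, neck to 126 mm, head centred at 148 mm. Head 44 mm across, 16 mm thick, flat faces on the gauge's +y and -y: pinch it across y, gripper leaning any way in the x-z plane.
- gauge_tip (a point): the tip of the gauge's rod (the gauge's origin)
- gauge_collar (a point): centre of the underside of the gauge's collar, 80 mm from the tip; it lies at tube_mouth when the gauge is fully in
- card: square white card 150 x 150 x 2 mm, fixed flat on the table, the reading place; origin at the centre of its underside
- spool: grey plastic spool standing on end, 60 mm diameter, 50 mm high, to be left alone; origin at the centre of its underside
- driver: screwdriver lying on the table, about 160 mm long, to be left alone; its own x runs from handle to blade
- carton: white box 90 x 120 x 45 mm high, to be left alone; origin at the centre of its underside

How it is judged:
By the outcome, as a careful person would: the job done as asked, in the order asked, and still so for the second after the job is handed in, while the arm keeps its last pose, push and grip.
It also fails if it takes over 66 s, if anything falls off the work surface, if the arm or the gripper's body presses on something with over 40 N, if the wrist force passes 120 N, or if a joint passes its speed limit or range.

## Working session

There is one attempt and no reset: what is moved stays moved. The work goes in short steps, Python scripts to look and compute and a shell command to move; the robot and the scene stay as the last step left them, time stands still between calls to the robot, and variables do not carry over. Pictures are saved under pics/ and viewed, at most 10 in all, crops included, and the job is handed in when it is done.

```bash
ls; mkdir -p pics
python3 - <<'E'
from station import bot
import cv2,numpy as np
s=bot.get_state(); print(s)
ims=[]
for n in ("scene","side"):
    im=bot.capture(n); c=bot.calibration(n); print(n,c)
    cv2.imwrite(f"pics/{n}0.png",im[:,:,::-1])
im=bot.capture("wrist"); cv2.imwrite("pics/wrist0.png",im[:,:,::-1]); print(bot.calibration("wrist"))
E
```

```text
pics
{'time': 0.0, 'q': array([ 1.12572784e+00,  3.81198309e-01,  1.29825175e+00,  2.75356522e-05,
        1.46360833e+00, -2.15298972e-01]), 'joint_vel': array([-0.00032381, -0.00081143,  0.00101003, -0.00076244, -0.00086584,
       -0.00125455]), 'joint_torque': array([ 2.05158736e-03, -4.48448431e+01, -2.31281322e+01, -8.43395037e-05,
        4.66259124e-03, -2.63815099e-05]), 'ee_pos': array([0.12513094, 0.53527837, 0.23071358]), 'tool_rot': array([ 1.14633648e-01,  9.93407565e-01, -6.88844817e-04, -2.50557217e-04]), 'ft_force': array([0.27108742, 0.26231429, 0.79735091]), 'torque': array([-0.00752639, -0.02241315,  0.06428782]), 'grip_force': 0.0, 'width': 0.08538203338623948}
scene {'fovy': 49.57257975770332, 'cx': 325.26943183478096, 'cy': 239.1125599936559, 'world_to_cam': array([[-0.62283098,  0.78233447, -0.00586168,  0.35110021],
       [ 0.5933379 ,  0.46745735, -0.65531196, -0.29366144],
       [-0.50993304, -0.41162654, -0.75533561,  1.48189379],
       [ 0.        ,  0.        ,  0.        ,  1.        ]])}
side {'fovy': 43.56131139104666, 'cx': 318.7844122936403, 'cy': 232.17997795793528, 'world_to_cam': array([[ 0.97709277, -0.21254336, -0.01072606, -0.56898175],
       [-0.17434871, -0.77056882, -0.61304667,  0.17121174],
       [ 0.12203383,  0.60087354, -0.78997388,  1.10701208],
       [ 0.        ,  0.        ,  0.        ,  1.        ]])}
{'fovy': 62.332698150407715, 'cx': 315.7265430798762, 'cy': 238.0827179885585, 'world_to_cam': array([[ 0.22722512,  0.97384138, -0.00131021, -0.54897747],
       [ 0.92334087, -0.21501389,  0.31813623, -0.04116018],
       [ 0.30953251, -0.07349832, -0.9480441 ,  0.3808645 ],
       [ 0.        ,  0.        ,  0.        ,  1.        ]])}
```

View pics/scene0.png

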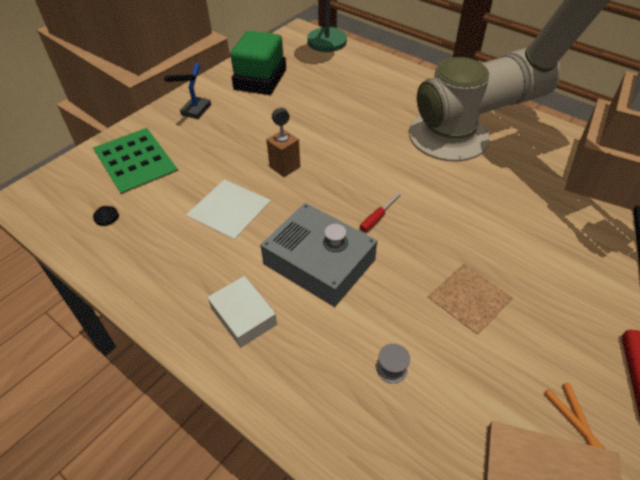

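View pics/side0.png

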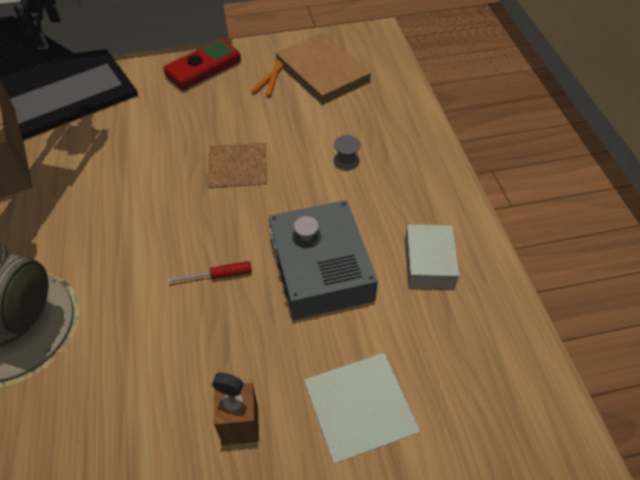

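Scene view: cover at (335,232), gauge head (281,116), stand below it (284,155), mat (470,297), card (229,208), driver (380,212), spool (394,362), carton (242,308). Side view: cover (306,228), head (227,384), mat (238,164), card (361,406).

```bash
cat > h.py <<'E'
import cv2,numpy as np
from station import bot
def ray(c,px):
    f=240/np.tan(np.radians(c["fovy"])/2); M=np.array(c["world_to_cam"]); R=M[:3,:3]
    d=R.T@np.array([(px[0]-c["cx"])/f,(px[1]-c["cy"])/f,1]); return -R.T@M[:3,3],d/np.linalg.norm(d)
def onz(c,px,z):
    o,d=ray(c,px); return o+d*(z-o[2])/d[2]
def tri(*cp):
    A=np.zeros((3,3));b=np.zeros(3);rs=[ray(*x) for x in cp]
    for o,d in rs: P=np.eye(3)-np.outer(d,d);A+=P;b+=P@o
    p=np.linalg.solve(A,b); return p,[round(1e3*np.linalg.norm((np.eye(3)-np.outer(d,d))@(p-o)),1) for o,d in rs]
def proj(c,p):
    f=240/np.tan(np.radians(c["fovy"])/2); q=np.array(c["world_to_cam"])@np.r_[p,1]; return f*q[0]/q[2]+c["cx"],f*q[1]/q[2]+c["cy"]
def blob(mask,box):
    "largest contour of mask in box x0,y0,x1,y1: centre, area, contour"
    m=np.zeros(mask.shape,np.uint8);x0,y0,x1,y1=box;m[y0:y1,x0:x1]=mask[y0:y1,x0:x1]
    cs,_=cv2.findContours(m,cv2.RETR_EXTERNAL,cv2.CHAIN_APPROX_NONE);k=max(cs,key=cv2.contourArea);M=cv2.moments(k)
    return (M["m10"]/M["m00"],M["m01"]/M["m00"]),M["m00"],k
E
python3 - <<'E'
from h import *
C={n:bot.calibration(n) for n in("scene","side")}; I={n:cv2.imread(f"pics/{n}0.png") for n in C}
H={n:cv2.cvtColor(I[n],cv2.COLOR_BGR2HSV) for n in C}
boxes={"cover":{"scene":(318,220,352,248),"side":(285,210,325,247)},"head":{"scene":(268,102,296,128),"side":(208,368,248,400)},
"mat":{"scene":(420,255,520,338),"side":(200,135,275,195)},"card":{"scene":(180,175,275,240),"side":(295,345,425,465)},"stand":{"scene":(262,128,305,180),"side":(205,375,265,450)}}
for k,bb in boxes.items():
  r={}
  for n,b in bb.items():
    h,s,v=[H[n][:,:,i].astype(int) for i in range(3)]
    if k=="cover": x0,y0,x1,y1=b; print(n,"v rows",v[(y0+y1)//2,x0:x1:3])
    m={"cover":(v>135)&(s<50),"head":(v<85)&(s<110),"mat":(s>95)&(v<175),"card":(s<60)&(v>150),"stand":(s>125)&(v<135)}[k]
    c,a,ct=blob(m.astype(np.uint8),b); r[n]=c
    rr=cv2.minAreaRect(ct); print(k,n,np.round(c,1),a,"rect",np.round(rr[0],1),np.round(rr[1],1),round(rr[2],1))
  if k in("cover","head"): print(k,tri(*[(C[n],r[n]) for n in r]))
  else:
    z={"mat":.004,"card":.002,"stand":.05}[k]
    print(k,[np.round(onz(C[n],r[n],z),4) for n in r])
E
cat >/dev/null
python3 - <<'E'
import cv2,numpy as np
a=cv2.imread('pics/scene0.png');b=cv2.imread('pics/side0.png')
R=lambda i,x,y,w,h:cv2.resize(i[y:y+h,x:x+w],(400,300),interpolation=cv2.INTER_CUBIC)
o=np.vstack([np.hstack([R(a,250,95,80,60+0),R(b,190,360,100,75)]),np.hstack([R(a,290,200,100,75),R(b,260,190,100,75)])])
cv2.imwrite('pics/crop1.png',o)
E
```

```text
scene v rows [117 116 121 178 179 176 179 179 179 146 119 118]
cover scene [335.  231.1] 259.0 rect [334.5 231. ] [16. 21.] 90.0
side v rows [ 90  90  91 115 145 144 144 145 144 146 145  93  90  90]
cover side [305.7 225.2] 269.5 rect [305.5 225. ] [16. 21.] 90.0
cover (array([0.56405459, 0.0266005 , 0.10694176]), [np.float64(0.7), np.float64(0.7)])
head scene [280.2 116.6] 194.5 rect [280. 116.] [15.7 15.8] 40.6
head side [227.6 384.7] 508.0 rect [226.4 386.5] [28.8 25.3] 18.4
head (array([ 0.38983295, -0.27879246,  0.16400828]), [np.float64(0.4), np.float64(0.4)])
mat scene [474.2 295.4] 3879.0 rect [482.5 298.7] [97.9 67.9] 31.0
mat side [237.  164.5] 4366.0 rect [237.  164.5] [59. 74.] 90.0
mat [array([0.4514, 0.3198, 0.004 ]), array([0.4623, 0.3114, 0.004 ])]
card scene [228.4 208.2] 2555.5 rect [227.9 207.3] [68.5 50.8] 25.9
card side [360.3 406.5] 7365.0 rect [361.4 404.9] [87.7 90.6] 70.0
card [array([ 0.5926, -0.2858,  0.002 ]), array([ 0.5901, -0.2906,  0.002 ])]
stand scene [283.7 157.5] 852.0 rect [283.2 157.6] [36.9 32.9] 87.1
stand side [237.9 418.9] 1967.0 rect [236.  415.5] [68.5 46.6] 88.0
stand [array([ 0.4027, -0.2655,  0.05  ]), array([ 0.3905, -0.2864,  0.05  ])]
```

View pics/crop1.png

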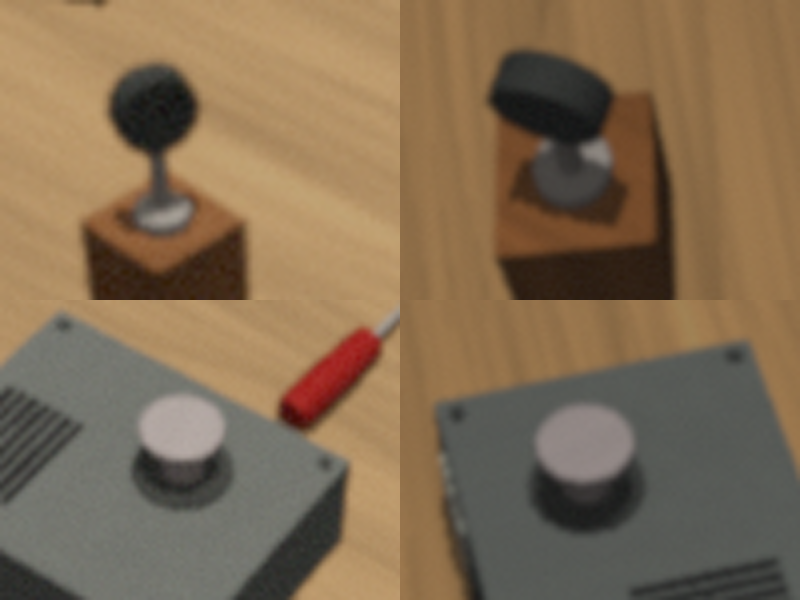

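Crop: the gauge's head shows a face to the scene camera (disc at left), and the cover lies level on the tube. First move: over the cover, tool squared to the world axes.

```bash
python3 -m handwheel '[1,0,0,0,-6.6,1,0,0,0,-6.6,1,-2.9,-3.4,0,0,1,-2.9,-3.4,0,0,1,-2.9,-3.4,0,0,1,-2.9,-3.4,0,0,1,-2.9,-3.4,0,0,1,-2.9,-3.4,0,0,1,-2.9,-3.4,0,0,1,-2.9,-3.4,0,0,1,-2.9,-3.4,0,0,1,-2.9,-3.4,0,0,1,-2.9,-3.4,0,0,1,-2.9,-3.4,0,0,1,-2.9,-3.4,0,0,1,-2.9,-3.4,0,0,1,-2.9,-3.4,0,0,1,0,0,0,0]'
cat >> h.py <<'E'
from scipy.spatial.transform import Rotation as Ro
def need(x,y,z,ang=None):
    "tool-axis shift (cm) from measured pose to world x,y,z, and present tool-x heading (deg)"
    s=bot.get_state(); R=Ro.from_quat(s["tool_rot"]).as_matrix()
    d=R.T@(np.array([x,y,z])-s["ee_pos"])*100
    return np.round(d,2),"heading",round(float(np.degrees(np.arctan2(R[1,0],R[0,0]))),2),"tilt",np.round(np.degrees(R[:2,2]),2),np.round(s["ee_pos"],4)
def snap(name,cam="wrist"):
    c=bot.calibration(cam); im=bot.capture(cam)[:,:,::-1].copy(); cv2.imwrite(f"pics/{name}.png",im); return c,im
E
python3 - <<'E'
from h import *
c,im=snap("w1"); print(need(.564,.0266,.2))
for p in([.564,.0266,.106],[.46,.31,.004]): print(proj(c,p))
E
```

```text
time: 2.4
ee_pos: [0.5617, 0.0237, 0.2303]
tool_rot: [0.001, 1.0, -0.0, -0.0]
ft_force: [-0.9, -1.3, 0.2]
width: 0.0856
grip_force: 0.0
(array([-0.33,  0.15,  3.06]), 'heading', 179.94, 'tilt', array([-0.08,  0.02]), array([0.5607, 0.0251, 0.2306]))
(np.float64(320.4673138011227), np.float64(231.85841817212585))
(np.float64(646.6608940738463), np.float64(81.14525351812827))
```

View pics/w1.png

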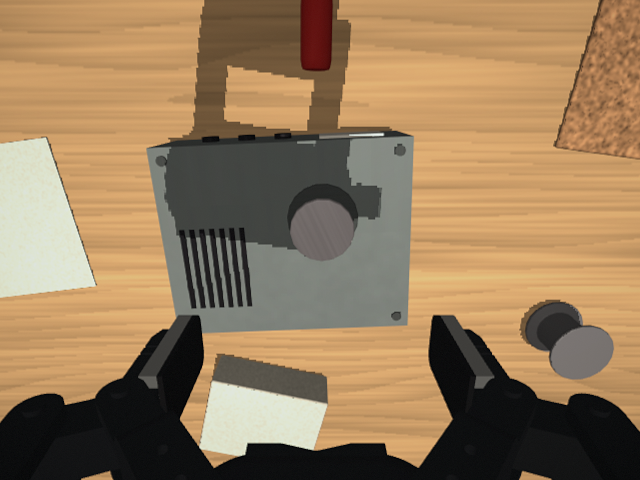

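Wrist view: cover disc centred near (322,228), close to the prediction (320,232); the finger tips at (175,345)/(460,345) straddle it further out in +x.

Run:
```python
from h import *
c=bot.calibration("wrist"); im=cv2.imread("pics/w1.png").astype(int)
m=((im[:,:,2]-im[:,:,1]>6)&(im[:,:,2]-im[:,:,1]<30)).astype(np.uint8)
m=cv2.morphologyEx(m,cv2.MORPH_OPEN,np.ones((3,3),np.uint8))
p,a,k=blob(m,(280,180,370,270)); e=cv2.minEnclosingCircle(k); print(p,a,e,onz(c,p,.106),onz(c,e[0],.106))
print(need(*onz(c,e[0],.106)[:2],.0955))
```

```text
(320.8421429594614, 229.72532588454374) 2327.0 ((321.8548278808594, 229.5), 31.3413143157959) [0.56146926 0.02832076 0.106     ] [0.56130339 0.02903417 0.106     ]
(array([-0.08,  0.39, 13.51]), 'heading', 179.94, 'tilt', array([-0.08,  0.02]), array([0.5607, 0.0251, 0.2306]))
```

```bash
python3 -m handwheel '[1,-0.1,0.3,3,0,1,0,0,3,0,1,0,0,3,0,1,0,0,2,0,1,0,0,1.5,0,1,0,0,1,0,1,0,0,0,0,0.7,0,0,0,0,0,0,0,0,0,0,0,0,0,0,0,0,0,0,0,0,0,0,0,0]'; python3 -c "
from h import *
print(need(.562,.028,.0955))"
```

```text
time: 3.95
ee_pos: [0.562, 0.0287, 0.0974]
tool_rot: [-0.0, 1.0, -0.0, 0.001]
ft_force: [-1.1, 1.0, 5.0]
width: 0.0431
grip_force: 60.0
(array([-0.  , -0.07,  0.19]), 'heading', -179.97, 'tilt', array([ 0.11, -0.02]), array([0.562 , 0.0287, 0.0974]))
```

```bash
python3 -m handwheel '[0,0,0,-0.5,0,0,0,0,-1.5,0,0,0,0,-2,0,0,0,0,-3,0,0,0,0,-3,0,0,0,0,0,0]'; python3 -c "
from h import *
a=snap('w2')[1]; b=snap('s2','side')[1]
cv2.imwrite('pics/w2c.png',np.hstack([cv2.resize(a[200:440,160:480],(400,300)),cv2.resize(b[140:260,240:400],(400,300))]))"
```

```text
time: 4.7
ee_pos: [0.5625, 0.0287, 0.1993]
tool_rot: [-0.0, 1.0, -0.0, 0.003]
ft_force: [-0.3, -0.5, -0.7]
width: 0.0425
grip_force: 60.9
```

View pics/w2c.png

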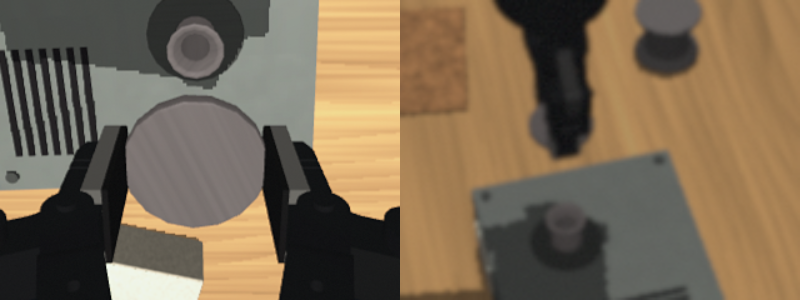

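Cover is held level at the fingertips; tube open. Carry it over the mat.

```bash
python3 -m handwheel '[0,0.6,1.8,0,0,0,1.2,3.5,0,0,0,1.2,3.5,0,0,0,1.2,3.5,0,0,0,1.2,3.5,0,0,0,1.2,3.5,0,0,0,1.2,3.5,0,0,0,1.2,3.5,0,0,0,1,1.9,0,0,0,0,0,0,0]'
python3 - <<'E'
from h import *
c,im=snap("w3"); hs=cv2.cvtColor(im,cv2.COLOR_BGR2HSV)
print(need(.462,.311,.1))
p=np.array([onz(c,(u,v),.004)[:2] for u,v in [(0,0),(639,0),(639,479),(0,479)]]);print(p.round(3))
cv2.imwrite("pics/w3s.png",cv2.resize(im,(480,360)))
E
```

```text
time: 6.05
ee_pos: [0.4597, 0.3123, 0.1956]
tool_rot: [-0.002, 1.0, -0.0, -0.001]
ft_force: [0.5, 0.5, -0.2]
width: 0.0431
grip_force: 60.9
(array([-0.17, -0.03,  9.57]), 'heading', -179.87, 'tilt', array([-0.07, -0.03]), array([0.4604, 0.3114, 0.1957]))
[[ 0.304  0.077]
 [ 0.302  0.55 ]
 [ 0.77   0.673]
 [ 0.774 -0.039]]
```

View pics/w3s.png

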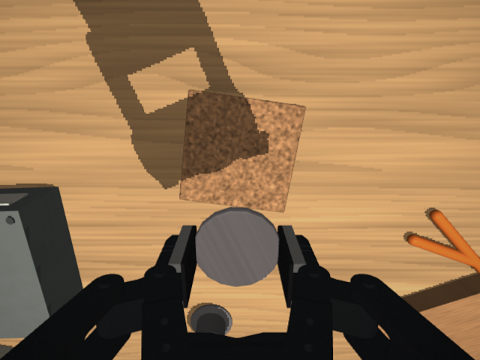

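Mat corners at (190,91),(305,106),(284,212),(180,197) in the 0.75 scale picture; spool at (210,318).

Run:
```python
from h import *
c=bot.calibration("wrist"); k=4/3
p=np.array([onz(c,(u*k,v*k),.004) for u,v in [(190,91),(305,106),(284,212),(180,197)]]);print(p.round(4),p.mean(0))
print("spool",onz(c,(210*k,315*k),.03)); s=bot.calibration("side"); print(onz(s,(347,146),.05),onz(s,(346,160),0))
print(need(*p.mean(0)[:2],.004))
```

```text
[[0.3904 0.2602 0.004 ]
 [0.4058 0.3854 0.004 ]
 [0.5331 0.3692 0.004 ]
 [0.5136 0.2423 0.004 ]] [0.46070378 0.31426308 0.004     ]
spool [0.66690355 0.27689171 0.03      ]
[0.70431423 0.26779253 0.05      ] [0.70499649 0.27445614 0.        ]
(array([-0.05,  0.3 , 19.17]), 'heading', -179.87, 'tilt', array([-0.07, -0.03]), array([0.4604, 0.3114, 0.1957]))
```

```bash
python3 -m handwheel '[0,0,0.3,4,0,0,0,0,4,0,0,0,0,4,0,0,0,0,3,0,0,0,0,2,0,0,0,0,1.4,0,0,0,0,0,0,0,0,0,0,0]'; python3 -c "
from h import *
print(need(.461,.314,.004))"
```

```text
time: 7.1
ee_pos: [0.4619, 0.3138, 0.013]
tool_rot: [-0.0, 1.0, 0.0, 0.001]
ft_force: [-0.1, -0.4, -1.0]
width: 0.043
grip_force: 60.9
(array([0.09, 0.02, 0.9 ]), 'heading', -179.98, 'tilt', array([0.07, 0.03]), array([0.4619, 0.3138, 0.013 ]))
```

```bash
python3 -m handwheel '[0,0,0,0.5,0,0,0,0,0.3,0,0,0,0,0.1,0,0,0,0,0,0,0,0,0,0,0]'
```

```text
time: 7.72
ee_pos: [0.4614, 0.3137, 0.0034]
tool_rot: [-0.0, 1.0, 0.0, 0.0]
ft_force: [0.2, -0.2, -0.1]
width: 0.0424
grip_force: 60.9
```

```bash
python3 -m handwheel '[0,0,0,0.1,0,0,0,0,0,0,0.6,0,0,0,0,0.7,0,0,0,0,1,0,0,0,0,1,0,0,0,0,1,0,0,-2,0,1,0,0,-4,0,1,0,0,-5,0,1,0,0,-5,0,1,0,0,-4,0,1,0,0,0,0]'
python3 - <<'E'
from h import *
c,im=snap("w4"); hs=cv2.cvtColor(im,cv2.COLOR_BGR2HSV)
print([proj(c,[.461,.314,z]) for z in(.004,.01)])
m=((hs[:,:,1]<60)&(hs[:,:,2]>80)).astype(np.uint8)
p,a,k=blob(m,(200,100,440,320)); print(p,a,cv2.minEnclosingCircle(k),onz(c,p,.01))
# gauge target: head top
print(need(.390,-.279,.26))
E
```

```text
time: 9.22
ee_pos: [0.4624, 0.3142, 0.2053]
tool_rot: [-0.0, 1.0, 0.001, 0.003]
ft_force: [-0.3, -0.1, -0.4]
width: 0.0859
grip_force: 0.0
[(np.float64(315.4512942050625), np.float64(200.16955061616144)), (np.float64(315.46318029296077), np.float64(201.7770912705732))]
(314.5294268825495, 203.23070333247665) 1945.5 ((314.6651916503906, 202.78775024414062), 25.865522384643555) [0.46230036 0.31318668 0.01      ]
(array([  7.18, -59.27,  -5.75]), 'heading', -179.96, 'tilt', array([0.11, 0.05]), array([0.4615, 0.3138, 0.2031]))
```

Cover lies flat and centred on the mat (circular blob, 0.462, 0.313). On to the gauge.

```bash
python3 -m handwheel '[1,0.2,-2,-1,0,1,0.5,-4,-1,0,1,0.5,-4,-1,0,1,0.5,-4,-1,0,1,0.5,-4,-1,0,1,0.5,-4,-1,0,1,0.5,-4,-1,0,1,0.5,-4,-1,0,1,0.5,-4,0,0,1,0.5,-4,0,0,1,0.5,-4,0,0,1,0.5,-4,0,0,1,0.5,-4,0,0,1,0.5,-4,0,0,1,0.5,-3.3,0,0,1,0,-2,0,0,1,0,0,0,0,1,0,0,0,0]'
python3 - <<'E'
from h import *
c,im=snap("w5"); print(need(.390,-.279,.26)); g=cv2.cvtColor(im,cv2.COLOR_BGR2GRAY)
q=proj(c,[.39,-.279,.163]); print(q,proj(c,[.39,-.279,.095]))
cv2.imwrite("pics/w5s.png",cv2.resize(im,(480,360)))
E
```

```text
time: 11.52
ee_pos: [0.3897, -0.2784, 0.2822]
tool_rot: [-0.001, 1.0, 0.0, -0.0]
ft_force: [0.0, 0.3, -0.2]
width: 0.0853
grip_force: 0.0
(array([-0.02, -0.07,  2.23]), 'heading', -179.9, 'tilt', array([-0.01,  0.02]), array([ 0.3898, -0.2783,  0.2823]))
(np.float64(315.37314991380225), np.float64(231.19501373985847)) (np.float64(315.38795896258165), np.float64(207.18960150200644))
```

View pics/w5s.png

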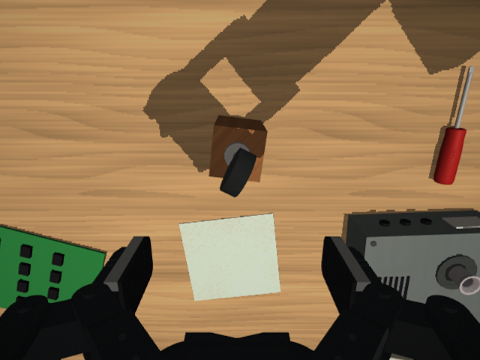

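Head strip runs from (253,155) to (228,192) (0.75 scale), card centre near (230,257), stand at (238,150).

Run:
```python
from h import *
c=bot.calibration("wrist"); im=cv2.imread("pics/w5.png"); hs=cv2.cvtColor(im,cv2.COLOR_BGR2HSV)
m=((hs[:,:,2]<75)&(hs[:,:,1]<110)).astype(np.uint8)
p,a,k=blob(m,(285,190,350,268)); r=cv2.minAreaRect(k); b=cv2.boxPoints(r); print(p,a,r)
E=sorted([(np.linalg.norm(b[i]-b[(i+1)%4]),tuple((b[i]+b[(i+1)%4])/2)) for i in range(4)])[:2]
P=[onz(c,e[1],.163)[:2] for e in E]; v=P[0]-P[1]; print("ends",P,np.linalg.norm(v),"mid",(P[0]+P[1])/2)
o,d=ray(c,p); rh=d[:2]/-d[2]
from scipy.optimize import brentq
def app(t):
    u=np.array([np.cos(t),np.sin(t)]);bt=np.arctan(rh@u);return np.cos(bt)*u+np.sin(bt)*rh
t0=np.arctan2(v[1],v[0]); f=lambda t:(app(t)[0]*v[1]-app(t)[1]*v[0])
t=brentq(f,t0-.3,t0+.3); print("strip heading apparent/true",np.degrees(t0),np.degrees(t),onz(c,p,.163))
# stand bore / card
for nm,msk,bx,z in(("card",(hs[:,:,1]<60)&(hs[:,:,2]>150),(225,270,390,410),.002),):
    q,a,k=blob(msk.astype(np.uint8),bx); print(nm,q,a,onz(c,q,z))
    b=cv2.boxPoints(cv2.minAreaRect(k)); print([onz(c,x,z).round(3) for x in b])
```

```text
(317.1779234349767, 229.01120927139735) 1754.5 ((317.6300048828125, 226.0900115966797), (40.870765686035156, 72.6905746459961), 8.130102157592773)
ends [array([ 0.41318241, -0.28092499]), array([ 0.36132425, -0.27402651])] 0.05231498577051201 mid [ 0.38725333 -0.27747575]
strip heading apparent/true -7.577340283660712 -8.380824426191698 [ 0.38858059 -0.27767633  0.163     ]
card (308.55451263537907, 342.2698622810536) 12465.0 [ 0.58476224 -0.2870309   0.002     ]
[array([ 0.524, -0.371,  0.002]), array([ 0.506, -0.222,  0.002]), array([ 0.654, -0.201,  0.002]), array([ 0.677, -0.364,  0.002])]
```

Run:
```python
from h import *
from scipy.optimize import brentq
c=bot.calibration("wrist"); im=cv2.imread("pics/w5.png"); hs=cv2.cvtColor(im,cv2.COLOR_BGR2HSV)
for V,S in((40,255),(50,80),(60,80),(75,60)):
    m=((hs[:,:,2]<V)&(hs[:,:,1]<S)).astype(np.uint8); m=cv2.morphologyEx(m,cv2.MORPH_OPEN,np.ones((7,7),np.uint8))
    p,a,k=blob(m,(285,190,350,268)); r=cv2.minAreaRect(k); b=cv2.boxPoints(r)
    E=sorted([(np.linalg.norm(b[i]-b[(i+1)%4]),tuple((b[i]+b[(i+1)%4])/2)) for i in range(4)])[:2]
    P=[onz(c,e[1],.163)[:2] for e in E]; v=P[0]-P[1]
    o,d=ray(c,p); rh=d[:2]/-d[2]
    def app(t):
        u=np.array([np.cos(t),np.sin(t)]);bt=np.arctan(rh@u);return np.cos(bt)*u+np.sin(bt)*rh
    t0=np.arctan2(v[1],v[0]); t=brentq(lambda t:(app(t)[0]*v[1]-app(t)[1]*v[0]),t0-.3,t0+.3)
    print(V,S,np.round(p,1),a,np.round(r[1],1),"len",np.linalg.norm(v).round(4),"mid",((P[0]+P[1])/2).round(4),np.degrees(t0).round(1),np.degrees(t).round(1))
cv2.imwrite("pics/w5h.png",cv2.resize(im[185:275,270:390],(640,480),interpolation=cv2.INTER_CUBIC))
```

```text
40 255 [317.3 229.6] 1666.0 [30.  62.2] len 0.0446 mid [ 0.3897 -0.2778] -25.3 -27.5
50 80 [317.3 229.6] 1661.5 [30.5 61.8] len 0.0444 mid [ 0.3896 -0.2778] 156.7 154.7
60 80 [317.3 229.4] 1669.5 [30.4 62.2] len 0.0446 mid [ 0.3896 -0.278 ] -25.3 -27.5
75 60 [317.5 229.1] 1657.5 [30.9 62.6] len 0.0449 mid [ 0.3894 -0.2778] -23.3 -25.3
```

View pics/w5h.png

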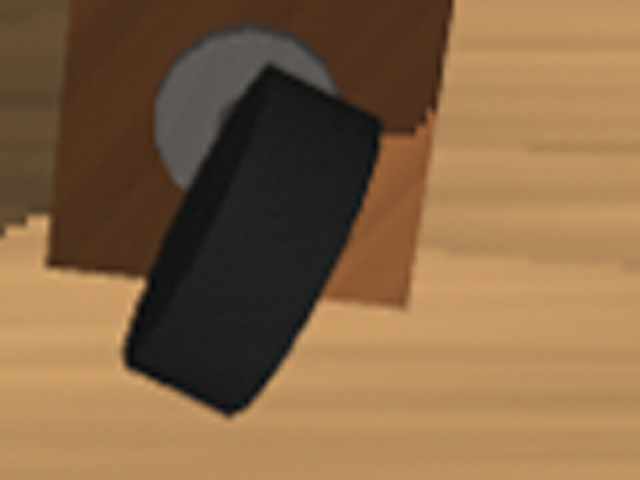

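Head strip heading ≈ -27° in the world; turn the tool 27° and descend onto the head.

```bash
python3 -m handwheel '[1,0,0,0,9,1,0,0,0,9,1,0,0,0,9,1,0,0,3,0,1,0,0,3.5,0,1,0,0,3.5,0,1,0,0,2.5,0,1,0,0,1.3,0,1,0,0,0,0,0.6,0,0,0,0,0.3,0,0,0,0,0,0,0,0,0,0,0,0,0,0,0,0,0,0,0,0,0,0,0,0]'; python3 -c "
from h import *
print(need(.39,-.2783,.144),bot.get_state()['torque'],bot.get_state()['q'])"
```

```text
time: 13.45
ee_pos: [0.3898, -0.2794, 0.1446]
tool_rot: [0.233, 0.972, -0.0, 0.0]
ft_force: [-0.1, -0.2, 3.1]
width: 0.015
grip_force: 59.7
(array([0.03, 0.11, 0.06]), 'heading', 153.03, 'tilt', array([ 0.01, -0.02]), array([ 0.3898, -0.2794,  0.1446])) [0.01692662 0.18833595 0.01348924] [-8.69438923e-01  3.47868421e-01  1.62816131e+00 -1.24754866e-04
  1.16510211e+00 -1.96950342e+00]
```

Gripped. Lift slowly out of the stand, and fix the tube mouth from the earlier wrist picture.

```bash
python3 -m handwheel '[0,0,0,-0.5,0,0,0,0,-1,0,0,0,0,-1.5,0,0,0,0,-2,0,0,0,0,-2,0,0,0,0,-2,0,0,0,0,-3,0,0,0,0,-2.5,0,0,0,0,0,0,0,0,0,0,0]'
python3 - <<'E'
from h import *
s=bot.get_state(); print(np.round(s["ee_pos"],4),s["ft_force"],s["torque"],s["width"])
c=bot.calibration("wrist"); T=np.eye(4);T[:3,:3]=Ro.from_quat(s["tool_rot"]).as_matrix();T[:3,3]=s["ee_pos"]
tc=np.array(c["world_to_cam"])@T   # tool->cam
T2=np.eye(4);T2[:3,:3]=Ro.from_quat([0,1,0,.003]).as_matrix();T2[:3,3]=[.5625,.0287,.1993]
c2=dict(c);c2["world_to_cam"]=tc@np.linalg.inv(T2)
im=cv2.imread("pics/w2.png"); g=cv2.GaussianBlur(cv2.cvtColor(im,cv2.COLOR_BGR2GRAY),(3,3),0); i=im.astype(int)
m=(i[:,:,2]-i[:,:,1]>5).astype(np.uint8); p,a,k=blob(m,(285,205,345,268)); e=cv2.minEnclosingCircle(k); print(p,a,e)
print("mouth",onz(c2,p,.1),onz(c2,e[0],.1))
for n in("scene","side"):
    cc,im=snap(n+"6",n); print(n,proj(cc,[.562,.028,.1]),"tip exp",proj(cc,s["ee_pos"]+[0,0,.019-.148]))
a=cv2.imread("pics/scene6.png");b=cv2.imread("pics/side6.png")
R=lambda i,x,y:cv2.resize(i[y:y+96,x:x+128],(400,300),interpolation=cv2.INTER_CUBIC)
cv2.imwrite("pics/c6.png",np.vstack([np.hstack([R(a,220,50),R(b,160,340)]),np.hstack([R(a,271,190),R(b,240,180)])]))
E
```

```text
time: 14.7
ee_pos: [0.3895, -0.279, 0.2884]
tool_rot: [0.233, 0.972, 0.0, -0.001]
ft_force: [-0.2, -1.2, -1.0]
width: 0.0155
grip_force: 59.3
[ 0.3895 -0.279   0.2884] [-0.21209344 -1.24179315 -1.00524796] [ 0.07229952 -0.01999799 -0.00553238] 0.015534561906874177
(315.8877287526664, 240.09352194902885) 1484.5 ((316.1331481933594, 238.40304565429688), 23.744232177734375)
mouth [0.56341123 0.02816676 0.1       ] [0.56225985 0.02832378 0.1       ]
scene (np.float64(335.76885962176783), np.float64(233.18109471705347)) tip exp (np.float64(280.2653232265238), np.float64(118.12083624426059))
side (np.float64(304.2844155564843), np.float64(226.97280145712094)) tip exp (np.float64(227.48973805929012), np.float64(386.034793810059))
```

View pics/c6.png

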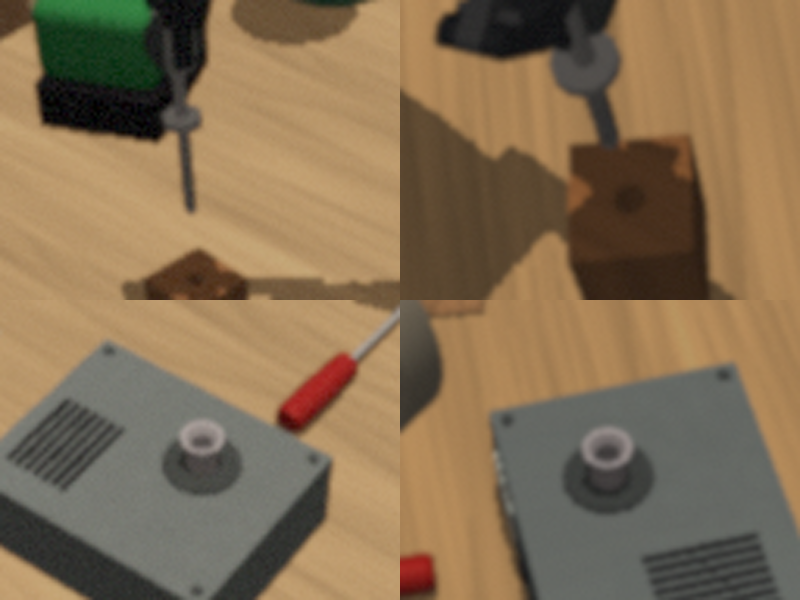

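Gauge hangs plumb: tip seen at scene (281,117) and side (228,386), within 1–2 px of expected; mouth at scene (336,234). Turn tool to x = world +y, y = world +x, and go over the tube.

```bash
python3 -m handwheel '[0,0,0,0,10.5,0,0,0,0,10.5,0,0,0,0,10.5,0,0,0,0,10.5,0,0,0,0,10.5,0,0,0,0,10.5,0,1.2,0.7,0,0,0,2.4,1.4,0,0,0,3,1.7,0,0,0,3,1.7,0,0,0,3,1.7,0,0,0,3,1.7,0,0,0,3,1.7,0,0,0,3,1.7,0,0,0,3,1.7,0,0,0,2.5,1.4,0,0,0,2.2,1.2,0,0,0,1.4,0.8,0,0,0,0,0,0,0]'
python3 - <<'E'
from h import *
c,im=snap("w7"); s=bot.get_state(); print(need(.563,.028,.288))
print("mouth exp",proj(c,[.563,.028,.1]),"tip exp",proj(c,s["ee_pos"]+[0,0,.019-.148]),"collar",proj(c,s["ee_pos"]+[0,0,.019-.068]))
cv2.imwrite("pics/w7s.png",im[100:400,120:520])
E
```

```text
time: 17.18
ee_pos: [0.5636, 0.0287, 0.2889]
tool_rot: [0.706, 0.708, -0.0, -0.0]
ft_force: [0.7, 0.1, -1.6]
width: 0.0155
grip_force: 59.3
(array([ 0.01, -0.04,  0.1 ]), 'heading', 90.14, 'tilt', array([-0.04, -0.01]), array([0.5634, 0.0279, 0.289 ]))
mouth exp (np.float64(315.9482775741747), np.float64(205.76900432714478)) tip exp (np.float64(316.4040487065295), np.float64(226.20673139942093)) collar (np.float64(316.36175742119474), np.float64(270.66399363977706))
```

View pics/w7s.png

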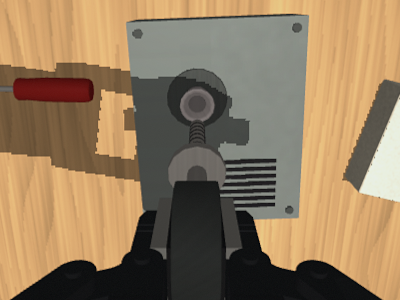

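Mouth at (317,204), against (316,206) expected: within about 1 mm. Insert.

```bash
python3 -m handwheel '[0,0.1,0.05,2,0,0,0,0,2,0,0,0,0,1.5,0,0,0,0,0.7,0,0,0,0,0.6,0,0,0,0,0.6,0,0,0,0,0.6,0,0,0,0,0,0]'; python3 -c "
from h import *
s=bot.get_state();print(need(.564,.029,.1496),s['ft_force'],s['torque'])"
```

```text
time: 18.23
ee_pos: [0.5639, 0.0288, 0.2089]
tool_rot: [0.707, 0.707, -0.0, -0.0]
ft_force: [-0.5, -0.5, -1.9]
width: 0.015
grip_force: 59.4
(array([0.02, 0.01, 5.93]), 'heading', 90.03, 'tilt', array([-0.04,  0.01]), array([0.5639, 0.0288, 0.2089])) [-0.54675503 -0.47457538 -1.92838426] [ 0.03510749 -0.02162666 -0.03818132]
```

```bash
python3 -m handwheel '[0,0,0,1,0,0,0,0,1.5,0,0,0,0,1.5,0,0,0,0,1,0,0,0,0,0.4,0,0,0,0,0.3,0,0,0,0,0.2,0,0,0,0,0.2,0,0,0,0,0,0]'; python3 -c "
from h import *
s=bot.get_state();print(need(.564,.029,.1496),s['ft_force'],s['torque'])"
```

```text
time: 19.35
ee_pos: [0.5643, 0.0288, 0.1495]
tool_rot: [0.707, 0.707, 0.0, 0.001]
ft_force: [-1.8, -0.1, 6.1]
width: 0.0155
grip_force: 60.3
(array([ 0.02, -0.03, -0.01]), 'heading', 90.04, 'tilt', array([ 0.1 , -0.02]), array([0.5643, 0.0288, 0.1495])) [-1.84441199 -0.14675457  6.08649818] [ 0.0440148   0.47961468 -0.02462017]
```

```bash
python3 -m handwheel '[0,0,0,0.1,0,0,0,0,0.1,0,0,0,0,0,0,0,0,0,0,0]'; python3 -c "
from h import *
s=bot.get_state();print(s['ee_pos'],s['ft_force'],s['torque'])"
```

```text
time: 19.85
ee_pos: [0.5644, 0.0288, 0.1495]
tool_rot: [0.707, 0.707, 0.001, 0.002]
ft_force: [-6.0, 1.1, 21.1]
width: 0.0157
grip_force: 62.5
[0.56442513 0.02876798 0.14945348] [-6.04638422  1.08536085 21.13194809] [0.17790646 1.56006671 0.02799015]
```

Seated: 21 N axial with no further travel. Draw it out completely and carry it over the stand, where I will lean the rod over in the grip against the bore's rim (the tool itself can't tilt).

```bash
python3 -m handwheel '[0,0,0,-0.7,0,0,0,0,-1.5,0,0,0,0,-2,0,0,0,0,-2.5,0,0,0,0,-2.5,0,0,0,0,-2.5,0,0,0,0,-2.5,0,0,0,0,0,0]' && python3 -m handwheel '[0,-1.5,-0.8,0,0,0,-2.5,-1.4,0,0,0,-3,-1.7,0,0,0,-3,-1.7,0,0,0,-3,-1.7,0,0,0,-3,-1.7,0,0,0,-3,-1.7,0,0,0,-3,-1.7,0,0,0,-3,-1.7,0,0,0,-2.5,-1.4,0,0,0,-2,-1.2,0,0,0,-1.3,-0.7,0,0,0,0,0,0,0,0,0,0,0,0]'
python3 - <<'E'
from h import *
s=bot.get_state(); print(need(.39,-.279,.2205),s["ft_force"],s["torque"])
for n in("scene","side"):
    c,im=snap(n+"8",n); hs=cv2.cvtColor(im,cv2.COLOR_BGR2HSV); t=s["ee_pos"]+[0,0,-.1295]
    q0=proj(c,t);q1=proj(c,t+[0,0,.07]); d=np.array(q1)-q0
    # rod pixels (grey, unsaturated) near the expected rod line: lower end and row-wise centres
    out=[]
    for f in(.0,.15,.3,.5,.8):
        u,v=np.array(q0)+d*f; r=int(round(v)); x0=int(u)-12; seg=hs[r,x0:x0+25,1]; k=np.where(seg<75)[0]; out.append((round(f,2),round(float(u),1),None if len(k)==0 else float(x0+k.mean()),len(k)))
    print(n,out)
E
```

```text
time: 20.85
ee_pos: [0.5646, 0.0287, 0.2903]
tool_rot: [0.707, 0.707, 0.001, 0.002]
ft_force: [-0.4, 0.4, -0.8]
width: 0.0155
grip_force: 59.3
time: 22.6
ee_pos: [0.3903, -0.2788, 0.2881]
tool_rot: [0.707, 0.707, 0.0, -0.0]
ft_force: [0.5, 0.2, -0.7]
width: 0.0152
grip_force: 59.2
(array([-0.02, -0.03,  6.76]), 'heading', 90.06, 'tilt', array([-0.01,  0.03]), array([ 0.3903, -0.2788,  0.2881])) [ 0.52301273  0.23020148 -0.71001599] [-0.0200714   0.00705428 -0.00758684]
scene [(0.0, 280.1, None, 0), (0.15, 279.8, 279.5, 2), (0.3, 279.5, 279.5, 2), (0.5, 279.0, 278.5, 2), (0.8, 278.4, 278.5, 2)]
side [(0.0, 228.2, 228.5, 2), (0.15, 227.1, 228.0, 5), (0.3, 226.1, 227.0, 5), (0.5, 224.8, 226.0, 5), (0.8, 222.7, 222.0, 9)]
```

Still plumb. Dip the tip 4 mm into the bore and start leaning.

```bash
python3 -m handwheel '[0,0,0,2,0,0,0,0,2.5,0,0,0,0,1.5,0,0,0,0,0.7,0,0,0,0,0,0]' && python3 -m handwheel '[0,0.4,0,0,0,0,0.8,0.0,0,0,0,0.9,0,0.1,0,0,0.9,0,0.1,0,0,0.9,0,0.2,0,0,0,0,0,0]'
python3 - <<'E'
from h import *
s=bot.get_state(); print(s["ft_force"],s["torque"],s["q"])
G=s["ee_pos"]+[0,0,.0185]
for n in("scene","side"):
    c,im=snap(n+"9",n); hs=cv2.cvtColor(im,cv2.COLOR_BGR2HSV)
    m=((hs[:,:,1]<90)&(hs[:,:,2]>60)).astype(np.uint8)
    for th in(0,10,15,20):
        p=G+.064*np.array([0,-np.sin(np.radians(th)),-np.cos(np.radians(th))]); print(n,th,np.round(proj(c,p),1),end=" ")
    u,v=map(int,proj(c,p)); q,a,k=blob(m,(u-22,v-16,u+22,v+16)); print("collar?",np.round(q,1),a)
E
```

```text
time: 23.32
ee_pos: [0.3904, -0.2791, 0.2214]
tool_rot: [0.707, 0.708, 0.0, -0.0]
ft_force: [0.4, 0.1, -1.5]
width: 0.0151
grip_force: 59.2
time: 24.08
ee_pos: [0.3902, -0.2394, 0.2173]
tool_rot: [0.707, 0.708, 0.0, -0.0]
ft_force: [0.2, -1.4, 3.1]
width: 0.0155
grip_force: 60.0
[ 0.24109415 -1.38964866  3.09104629] [-0.63270852  0.08140787 -0.05185956] [-8.10139552e-01  2.31568225e-01  1.56232573e+00  3.55160169e-04
  1.34822843e+00 -8.11616539e-01]
scene 0 [291.9 120.1] scene 10 [288.4 118. ] scene 15 [286.7 116.8] scene 20 [285.  115.4] collar? [286.6 116.1] 113.0
side 0 [223.6 357.4] side 10 [224.4 363.9] side 15 [224.7 367. ] side 20 [225.  369.9] collar? [224.8 366.4] 313.5
```

The gauge leans 15° in the grip (collar at side (225,366), as computed). Continue along the arc.

```bash
python3 -m handwheel '[0,0.9,0,0.2,0,0,0.9,0,0.3,0,0,0.9,0,0.4,0,0,0.8,0,0.5,0,0,0.8,0,0.5,0,0,0.7,0,0.6,0,0,0.7,0,0.6,0,0,0.6,0,0.7,0,0,0,0,0,0]'
python3 - <<'E'
from h import *
s=bot.get_state(); print(s["ft_force"],s["torque"])
G=s["ee_pos"]+[0,0,.0185]
for n in("scene","side"):
    c,im=snap(n+"10",n); hs=cv2.cvtColor(im,cv2.COLOR_BGR2HSV)
    m=((hs[:,:,1]<90)&(hs[:,:,2]>60)).astype(np.uint8)
    for th in(30,40,50,45):
        p=G+.064*np.array([0,-np.sin(np.radians(th)),-np.cos(np.radians(th))]); print(n,th,np.round(proj(c,p),1),end=" ")
    u,v=map(int,proj(c,p)); q,a,k=blob(m,(u-22,v-16,u+22,v+16)); print("collar?",np.round(q,1),a)
E
```

```text
time: 25.3
ee_pos: [0.39, -0.1767, 0.1787]
tool_rot: [0.707, 0.707, 0.0, -0.001]
ft_force: [-1.2, -1.7, -0.6]
width: 0.0154
grip_force: 59.4
[-1.20190017 -1.69220531 -0.58442606] [-0.3929168   0.04680098  0.00178747]
scene 30 [302.3 135. ] scene 40 [299.3 131.5] scene 50 [296.7 127.6] scene 45 [297.9 129.5] collar? [295.  129.7] 124.0
side 30 [223.8 348.2] side 40 [223.9 351.6] side 50 [223.8 353.9] side 45 [223.9 352.9] collar? [223.8 353. ] 288.0
```

```bash
python3 -m handwheel '[0,0.6,0,0.9,0,0,0.6,0,1.1,0,0,0.6,0,1.1,0,0,0.4,0,1.1,0,0,0.3,0,1.1,0,0,0.2,0,1.1,0,0,0.1,0,1.1,0,0,0.1,0,1.1,0,0,0,0,0.8,0,0,0,0,0.3,0,0,0,0,0,0,0,0,0,0,0]'
python3 - <<'E'
from h import *
s=bot.get_state(); print(s["ft_force"],s["torque"])
G=s["ee_pos"]+[0,0,.0185]
for n in("scene","side"):
    c,im=snap(n+"11",n); hs=cv2.cvtColor(im,cv2.COLOR_BGR2HSV)
    m=((hs[:,:,1]<90)&(hs[:,:,2]>60)).astype(np.uint8)
    for th in(75,100,90):
        p=G+.064*np.array([0,-np.sin(np.radians(th)),-np.cos(np.radians(th))]); print(n,th,np.round(proj(c,p),1),end=" ")
    u,v=map(int,proj(c,p)); q,a,k=blob(m,(u-22,v-16,u+22,v+16)); print("collar?",np.round(q,1),a)
E
```

```text
time: 26.9
ee_pos: [0.3902, -0.1484, 0.0824]
tool_rot: [0.707, 0.707, 0.0, 0.0]
ft_force: [-0.4, 0.2, -0.2]
width: 0.0158
grip_force: 59.7
[-0.43988353  0.18732727 -0.16762653] [-0.07484265  0.02969692 -0.04021233]
scene 75 [302.6 153.3] scene 100 [301.8 144.3] scene 90 [301.7 147.7] collar? [291.5 142.2] 96.0
side 75 [228.9 365.5] side 100 [226.7 358.5] side 90 [227.7 362.2] collar? [227.6 360.5] 317.0
```

```bash
python3 -m handwheel '[0,0,0,-0.5,0,0,0,0,-1.5,0,0,0,0,-2,0,0,0,0,-1.2,0,0,0.1,1,0,0,0,0.1,2,0,0,0,0.1,2.5,0,0,0,0.1,2.5,0,0,0,0.1,2.5,0,0,0,0.1,2.5,0,0,0,0.1,2.5,0,0,0,0.1,2,0,0,0,0,1.5,0,0,0,0,0.9,0,0,0,0,0,0,0,0,0,0,0,0]'
python3 - <<'E'
from h import *
s=bot.get_state(); print(s["ee_pos"],s["ft_force"],s["torque"])
G=s["ee_pos"]+[0,0,.0185]; K={}
for n in("scene","side"):
    c,im=snap(n+"12",n)
    t=G+[0,-.148,0]; k=G+[0,-.060,0]; print(n,"tip exp",np.round(proj(c,t),1),"tip 80deg",np.round(proj(c,G+.148*np.array([0,-np.cos(.175),-np.sin(.175)])),1),"collar",np.round(proj(c,k),1))
    hs=cv2.cvtColor(im,cv2.COLOR_BGR2HSV); u,v=map(int,proj(c,t))
    print(np.array2string(hs[v-14:v+15:2,u-20:u+21:2,2],max_line_width=200))
E
```

```text
time: 29.0
ee_pos: [0.5888, -0.1401, 0.1341]
tool_rot: [0.707, 0.707, -0.0, -0.0]
ft_force: [-0.2, 0.5, -0.6]
width: 0.0155
grip_force: 59.5
[ 0.58876715 -0.14010258  0.13407375] [-0.23378692  0.50545275 -0.64674771] [ 0.05096277  0.02654671 -0.01934948]
scene tip exp [219.2 160.6] tip 80deg [221.6 169.6] collar [247.  176.7]
[[185 185 186 188 191 190 188 187 186 186 186 188 188 187 187 188 190 189 190 193 194]
 [185 182 181 185 188 190 192 192 190 191 188 187 184 185 185 185 185 188 189 187 190]
 [190 189 182 178 182 185 187 190 192 192 194 193 191 189 185 186 184 185 184 186 189]
 [190 190 189 184 178 176 183 186 189 190 194 194 194 192 194 192 190 185 183 183 184]
 [189 188 190 192 188 183 181 181 183 189 192 194 193 194 194 193 193 191 191 185 183]
 [186 189 189 189 192 191 187 181 181 184 187 192 193 194 193 193 194 193 193 192 189]
 [188 189 188 189 190 190 191 189 186 183 181 186 190 193 193 193 194 194 194 193 192]
 [193 188 188 189 188 188 189 190 192 189 183 178 180 185 193 195 194 193 194 195 193]
 [196 196 193 189 191 190 187 189 191 191 178 152 149 154 178 191 196 195 19
[... 1211 characters left out ...]
93]
 [ 96 102 107 108 110 111 118 173 191 183 184 191 191 195 194 194 195 194 194 195 192]
 [108 111 112 111 111 110 130 183 192 193 192 194 193 194 194 195 195 194 193 194 194]
 [111 112 111 111 111 110 145 189 194 194 194 195 194 193 191 194 195 194 195 194 194]
 [111 112 112 111 110 111 145 190 194 194 192 193 193 193 194 194 196 195 195 195 195]
 [112 111 111 112 111 111 164 192 194 194 195 194 193 194 195 195 195 195 195 193 195]
 [110 113 111 112 111 113 169 193 194 192 194 193 194 195 194 195 195 195 196 195 195]
 [109 112 112 112 113 121 174 194 195 193 194 194 194 195 194 195 194 194 195 195 194]
 [110 113 110 111 113 112 140 190 194 195 194 195 194 195 194 193 195 195 195 195 194]]
```

Both views show the rod's end: scene ≈(222,162), side ≈(362.5,363.5). Triangulate.

Run:
```python
from h import *
C={n:bot.calibration(n) for n in("scene","side")}; s=bot.get_state(); G=s["ee_pos"]+[0,0,.0185]
p,r=tri((C["scene"],(222,161.5)),(C["side"],(362.5,363.5))); d=p-G; print("tip",p.round(4),r,"d",d.round(4),"elev",np.degrees(np.arctan2(d[2],np.hypot(*d[:2]))))
# rod axis line per view from edge-free darkest points, intersect planes -> direction
N=[]
for n in C:
    g=cv2.cvtColor(cv2.imread(f"pics/{n}12.png"),cv2.COLOR_BGR2GRAY).astype(float)
    a=np.array(proj(C[n],G+[0,-.142,0])); b=np.array(proj(C[n],G+[0,-.096,0])); t=(b-a)/np.linalg.norm(b-a); nn=np.array([-t[1],t[0]]); pts=[]
    for f in np.linspace(0,1,15):
        q=a+f*(b-a); o=np.arange(-7,7.1,.5); pr=cv2.remap(g.astype(np.float32),(q[0]+o*nn[0]).astype(np.float32)[None],(q[1]+o*nn[1]).astype(np.float32)[None],1)[0]
        w=np.clip(np.median(pr)-10-pr,0,None) if n=="scene" else np.clip(170-pr,0,None)*(o>-4)*(o<4)
        pts.append(q+nn*(w@o/max(w.sum(),1e-6)))
        if f in(0,): print(n,pr.round()[::2])
    vx,vy,x,y=cv2.fitLine(np.float32(pts),cv2.DIST_HUBER,0,.01,.01).ravel(); print(n,"img angle exp",np.degrees(np.arctan2(t[1],t[0])).round(2),"got",np.degrees(np.arctan2(vy,vx)).round(2))
    r1=ray(C[n],(x,y))[1]; r2=ray(C[n],(x+30*vx,y+30*vy))[1]; N.append(np.cross(r1,r2))
u=np.cross(*N); u/=np.linalg.norm(u); u*=-np.sign(u[1]); print("rod dir",u.round(3),"elev",np.degrees(np.arcsin(u[2])))
```

```text
tip [ 0.5873 -0.2827  0.1513] [np.float64(1.5), np.float64(1.5)] d [-0.0015 -0.1425 -0.0016] elev -0.6486216729548073
scene [164. 163. 163. 161. 159. 160. 159. 150. 140. 145. 156. 158. 158. 158.
 159.]
scene img angle exp 30.13 got 26.17
side [138. 165. 178. 174. 152. 130. 122. 122. 125. 139. 160. 177. 186. 190.
 191.]
side img angle exp -105.88 got 74.59
rod dir [ 0.006 -0.996 -0.083] elev -4.786859581926206
```

Run:
```python
from h import *
C={n:bot.calibration(n) for n in("scene","side")}; s=bot.get_state(); G=s["ee_pos"]+[0,0,.0185]; N=[]
for n in C:
    g=cv2.cvtColor(cv2.imread(f"pics/{n}12.png"),cv2.COLOR_BGR2GRAY).astype(np.float32)
    a=np.array(proj(C[n],G+[0,-.136,0])); b=np.array(proj(C[n],G+[0,-.098,0])); t=(b-a)/np.linalg.norm(b-a); nn=np.array([-t[1],t[0]]); pts=[];off=[]
    for f in np.linspace(0,1,15):
        q=a+f*(b-a); o=np.arange(-5,5.1,.25).astype(np.float32); pr=cv2.remap(g,(q[0]+o*nn[0]).astype(np.float32)[None],(q[1]+o*nn[1]).astype(np.float32)[None],1)[0]
        # the two strongest edges bound the rod
        d=np.gradient(cv2.GaussianBlur(pr[None],(5,1),0)[0]); e=(o[d.argmin()]+o[d.argmax()])/2; off.append(round(float(e),2)); pts.append(q+nn*e)
    print(n,off)
    vx,vy,x,y=cv2.fitLine(np.float32(pts),cv2.DIST_HUBER,0,.01,.01).ravel(); print(n,np.degrees(np.arctan2(t[1],t[0])).round(2),np.degrees(np.arctan2(vy,vx)).round(2))
    N.append(np.cross(ray(C[n],(x,y))[1],ray(C[n],(x+30*vx,y+30*vy))[1]))
u=np.cross(*N); u/=np.linalg.norm(u); u*=-np.sign(u[1]); print("elev",np.degrees(np.arcsin(u[2])))
```

```text
scene [1.12, 1.25, 1.12, 1.38, 1.0, 1.25, 1.0, 1.0, 1.0, 0.25, 1.0, 0.38, -0.25, -0.5, -0.5]
scene 30.13 22.38
side [-0.5, -0.5, -0.62, -0.5, -0.38, -0.38, -0.62, -0.62, -0.12, -0.5, 0.12, 0.12, 0.38, 0.5, 0.5]
side -105.88 76.82
elev -10.719753131630801
```

On the clear 25 mm of rod by the tip, its offset from the level line is constant in both views (about 1.1 and -0.5 px). The last samples are spoilt by the collar. So the rod is level to within about 1°, with the tip 0.149 m above the card near its centre.

```bash
python3 -m handwheel '[0,0,0,0,0,0,0,0,0,0]'; python3 -c "
from station import bot
print(bot.hand_in())"
```

```text
time: 29.35
ee_pos: [0.5891, -0.1403, 0.1345]
tool_rot: [0.707, 0.707, 0.0, 0.0]
ft_force: [1.2, 0.3, -1.3]
width: 0.0153
grip_force: 59.5
the job is handed in; nothing more can be done
None
```

I handed the job in at 29.4 s. The cover lies flat on the mat, and the gauge was seated to its collar in the tube and drawn right out. It is now held level to within about 1°, with its tip about 15 cm above the card. The hand-in returned no verdict.

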